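# Hang the used-capsule bin and slide it under the drop hood

## Task

Hang the green used-capsule bin by its rear lip on the upper blue rail of the white organiser, on the open stretch between the orange hood and the grey caddy, and let go of it. Then push it along the rail until its side is up against the orange hood's stop fin, so that it ends hooked on the rail, level and half under the hood. Keep the bin upright throughout and leave the tumbler and the jar where they are.

Things in the scene. Friction and masses are not known exactly. Their poses are not given: they have to be found in the camera images.
- bin_center (a point): Centre (62 mm above the underside) of a loose green open bin, 0.15 to 0.30 kg, holding used capsules fixed in it. +x points to its rear (lip side), z up. Walls 90 (x) by 100 (y) by 78 mm high, 4 mm thick: side faces 50 mm either side in y, rear face at x +45 mm.
- bin: The same green bin: origin at the centre of its underside, 62 mm straight below bin_center; same axes.
- bin_handle (a point): Middle of the bin's straight black handle bar, 55 mm above bin_center. The bar runs along the bin's y: 100 mm long, 12 mm thick in x, 14 mm high (top 7 mm above this point), free below down to the rim (lip's top 35 mm below this point). Green uprights 20 mm wide in x carry its ends, flush with the bin's side faces.
- bin_lip (a point): Top of the slot under the bin's rear lip, 48.5 mm behind (+x) and 16 mm above bin_center. The lip, 100 mm long along y and 4 mm thick, goes back from the rear wall, then slopes down and back; its lower edge is 18 mm below this point, its outermost point 63 mm behind the bin's centre. Slot between rear wall and lip: 7 mm wide at the top, 14 mm at the mouth.
- rail (a point): Middle of the top edge of the upper blue rail of the fixed white organiser, on the rail's front face, 165 mm above the counter. y along the rail, -x out to the front, z up. Rail 4 mm thick, 26 mm high, 480 mm long; behind it a 22 mm gap for the lip, then the back plate (top 5 mm above this point). A like rail 50 mm lower, same front plane, steadies the bin.
- panel: The fixed white organiser with two blue rails; origin on the counter, 165 mm straight below rail, same axes; its foot reaches 136 mm behind. A bin hung well has bin_center 42 to 48 mm in front of the rail face and about 16 mm below the upper rail's top, nearly level, and slides along under a push of a few N.
- stop (a point): Stop fin of the fixed orange hood, at either end of the rail (170 mm from rail along y): middle of the fin's 8 mm thickness, at the rail's front face and top height; axes as rail. The fin stands 90 mm out to the front, from 82 mm below to 63 mm above this point. A bin against it has bin_center 54 mm from here along y.
- hood: The fixed orange hood: origin on the counter, 165 mm below stop, same axes. Its level plate lies over the fin, 60 mm to each side in y, from 90 mm in front of the rail face to 60 mm behind, underside 226 mm above the counter (a hung bin's handle passes 15 mm below it), funnels on top up to 257 mm. It bars lowering the bin there from above.
- caddy: Fixed grey open caddy with sachets, on the rails at the end opposite the hood (170 mm from rail along y). Origin on the counter below the rail's front face, axes as rail; it covers 50 mm either side in y, 60 mm out to the front, from 85 to 155 mm above the counter.
- tumbler: Loose glass tumbler, 72 mm across, 110 mm high, at one side of the counter; origin at the centre of its underside.
- jar: Loose amber jar with black cap, 80 mm across, 120 mm high, at the other side; origin at the centre of its underside.

How it is judged (in metres and radians):
On the way, in this order (a step that is already met when the one before it is completed fails the run):
1. the bin hangs by its lip on the upper rail, on the open stretch, let go (x of bin_center in the frame of rail between -0.056 and -0.04 m and z of bin_center in the frame of rail between -0.023 and -0.009 m and angle between bin_center's own z axis and vertical below 0.12 rad and angle between the x axis of bin_center and the x axis of rail, either way round below 0.12 rad and linear speed of bin below 0.02 m/s and y of bin_center in the frame of rail between -0.08 and 0.08 m and contact force between the fingers and bin below 0.1 N), for 0.2 s.
2. the bin, still hung on the rail, has been pushed up against the stop fin (x of bin_center in the frame of rail between -0.056 and -0.04 m and z of bin_center in the frame of rail between -0.023 and -0.009 m and angle between bin_center's own z axis and vertical below 0.12 rad and angle between the x axis of bin_center and the x axis of rail, either way round below 0.12 rad and linear speed of bin below 0.02 m/s and y of bin_center in the frame of stop between -0.06 and 0.06 m), for 0.2 s.
At the end, for the whole second after the job is handed in: The bin hangs by its lip on the upper rail (its centre 40 to 56 mm in front of the rail face and 9 to 23 mm below the rail top, within 0.12 rad of level and square to the rail), its side within 6 mm of the orange stop fin on the organiser's side, at rest, released (all of step 2 and contact force between the arm and bin below 0.1 N); the robot touches nothing.
It fails at once if the bin is tipped by more than 0.6 rad (angle between bin_center's own z axis and vertical above 0.6 rad).
It fails at once if the tumbler is moved by more than 30 mm or tipped (distance of tumbler from where it was at the start of the episode above 0.03 m or angle between tumbler's own z axis and vertical above 0.4 rad).
It fails at once if the jar is moved by more than 30 mm or tipped (distance of jar from where it was at the start of the episode above 0.03 m or angle between jar's own z axis and vertical above 0.4 rad).
It also fails if it takes over 54 s, if anything falls off the work surface, if the arm or the gripper's body presses on something with over 40 N, if the wrist force passes 120 N, or if a joint passes its speed limit or range.

## Robot

A 6-joint arm with a two-finger parallel gripper is mounted at the origin on the work surface. World frame = base frame: x ahead of the robot, y to its left, z up, the work surface at z = 0. Lengths are in mm, angles in rad, forces in N, time in s.
With the tool pointing down it reaches from about 275 to 750 mm from the base axis. Payload 10.2 kg.
Tool frame: the origin (TCP) lies between the finger pads; the fingertips stand 17 mm ahead of it and the grasp point (between the pads) lies 2 mm behind it (tips_ahead is the distance from the TCP to the fingertips, in mm); z points along the fingers, y is the line along which they close (so a half turn about z gives the same grasp; the last joint's range is limited). The gripper opens to 85 mm and grips with 20 to 120 N. Pads are 22 mm wide; open, the fingers measure 114 mm over their backs; the gripper's body (76 mm by 85 mm) begins 54 mm behind the grasp point. The pads swing forward as they close: fully open they stand 13 mm farther back than shut.
Start: joints at [0.934, 0.313, 1.498, -0, 1.331, -0.223], TCP at [211.111, 480.69, 225.794] pointing down, gripper open.
Joint ranges: [-2.94, 2.94], [-0.97, 2.17], [0.19, 2.56], [-1.23, 4.37], [0.02, 3.11], [-2.88, 2.88]. Speed limits (rad/s): [2.39, 2.39, 3.01, 3.14, 3.14, 3.14].

## Interface

Orientations are given as a unit quaternion [w, x, y, z].
In Python, from rig import sense, capture, finish_job, boxes_of, tips_ahead gives the robot as it stands.
- The arm moves only by the tool drive_tool, never from a script. Its argument "commands" is text: rows parted by semicolons, each of 7 numbers parted by spaces: the shift along the world's x, y, z in units of 0.1 m (1.0 is 0.1 m), then the turn, a rotation vector about the world's x, y, z in units of pi/4 rad (1.0 is pi/4 rad), then the opening in per cent of the stroke, from 0 (shut) to 100 (fully open). A call has 1 to 20 rows; each row shifts and turns the commanded pose from where the row before left it; what a row does not reach is not made up. A row lasts 1/12 s, in which the tool goes at most 41.7 mm and 7.16 degrees, less where a joint would pass 70% of its speed; a pose out of reach is approached as far as the arm can. A call with a number of a shift or a turn outside -1 to 1 is refused whole. A call with a gripper value outside its range is refused whole. The fingers move at their own pace and stop on an object; "force" is the grip in N (left out, the last holds). Time passes only in rows, so rows that do not move let the fingers close. It gives the time, the measured TCP pose, the force, the opening and the grip force at its end, in the units of the state.
- sense(): the state, without advancing time (a new reading comes with each control period).
- capture(name): name is "side" or "top" or "wrist"; returns a dict with "pixels" (384x512x3 uint8, blue, green, red), "fov_y" (degrees; the focal length in pixels is half the picture's height over the tangent of half this angle, whatever the lens; pixels are square), "cx", "cy" (the principal point, pixels), "position" and "attitude" of the camera in the world; the wrist camera has in their place "tool_from_camera" (4x4, takes a point from camera to tool coordinates, whose origin is the TCP and whose axes are the flange's). Camera axes: x right, y down, z forward; pixel columns grow to the right and rows downward; lengths in mm; the calibration is good to about 2 mm. A picture is of the moment at which its call begins: read the wrist's pose just before it. There is no depth.
- finish_job(): hands the job in; it is judged then, once.
Trained networks look in a picture, given as the dict that the camera call returned (one of the last four; its "shot" number tells which), for a name from the list of things; names that differ only in an ending like _2 or _b are one class to them, and where a whole thing is asked for, a point or a joint stands for the part that bears it (a point fixed in the world has none). Each returns a list of dicts, best first, with "confidence" (0 to 1); they miss things now and then, are a little off and sometimes report something else, mostly with a low value. They report only what shows in the picture. A call takes as long as a camera call.
- boxes_of(picture, name): "position" ([column, row] in pixels, amid what is visible of it).
The state is a dict: "time_s": time; "joints": joint angles; "dq": joint speeds; "tau": joint torques, N m; "eef_pos": TCP position; "ee_rot": TCP orientation; "force": force on the tool from outside, world axes, zero at the start; "wrist_torque": the same for the moment, N m; "grip_width": opening from 0.0 (shut) to 1.0 (fully open); "grip_force": force on a finger pad.
Only numpy, scipy, OpenCV 4.12 (cv2) and the standard library are available. Lean on these libraries where they do the work, as an engineer would, in place of code of your own. Each camera call takes 0.05 s, during which the arm holds its last target. There are 200 camera calls.

## Working session

There is one attempt and no reset: what is moved stays moved. The work goes in short steps, Python scripts to look and compute and a tool call to move; the robot and the scene stay as the last step left them, time stands still between calls to the robot, and variables do not carry over. Pictures are saved under pics/ and viewed, at most 11 in all, crops included, and the job is handed in when it is done.

Besides the shell and the picture viewer there is one more tool, called after ">>>" as name(argument=value, ...) on one line, values as JSON. drive_tool: Moves the arm, as the interface text tells. Shifts and turns lie within -1 to 1; 1 stands for 0.1 m of shift or pi/4 rad of turn. Its arguments: {"type":"object","properties":{"commands":{"type":"string"},"force":{"type":"number"}},"required":["commands"]}

```bash
mkdir -p pics; ls; cat > h.py <<'E'
import numpy as np, cv2
from scipy.spatial.transform import Rotation as R
from rig import *
def cam(p,s=None):
    f=192/np.tan(np.radians(p["fov_y"])/2)
    K=np.array([[f,0,p["cx"]],[0,f,p["cy"]],[0,0,1]])
    if "position" in p:
        q=np.array(p["attitude"]); 
        Rm=R.from_quat(q[[1,2,3,0]]).as_matrix() if q.size==4 else q.reshape(3,3)
        return K,Rm,np.array(p["position"])
    T=np.array(p["tool_from_camera"]);q=np.array(s["ee_rot"]);Rt=R.from_quat(q[[1,2,3,0]]).as_matrix()
    return K,Rt@T[:3,:3],Rt@T[:3,3]+np.array(s["eef_pos"])
def ray(c,px):
    K,Rm,o=c; d=Rm@np.linalg.solve(K,[px[0],px[1],1]); return o,d/np.linalg.norm(d)
def onz(c,px,z):
    o,d=ray(c,px); return o+d*(z-o[2])/d[2]
def proj(c,P):
    K,Rm,o=c; v=(np.atleast_2d(P)-o)@Rm; v=v@K.T; return v[:,:2]/v[:,2:]
def tri(rs):
    A=0;b=0
    for o,d in rs:
        M=np.eye(3)-np.outer(d,d);A=A+M;b=b+M@o
    X=np.linalg.solve(A,b); return X,[np.linalg.norm(np.cross(X-o,d)) for o,d in rs]
E
python3 - <<'E'
from h import *
s=sense();print(s["eef_pos"],s["ee_rot"],s["force"],s["grip_width"])
P={}
for n in("side","top"):
    P[n]=capture(n);cv2.imwrite(f"pics/{n}0.png",P[n]["pixels"]);c=cam(P[n]);print(n,c[2],P[n]["fov_y"],P[n]["cx"],P[n]["cy"])
for k in["bin_center","bin_handle","bin_lip","rail","stop","hood","caddy","tumbler","jar","bin"]:
    r=[]
    for n in P:
        b=boxes_of(P[n],k)
        print(k,n,[(np.round(x["position"]).tolist(),round(x["confidence"],2)) for x in b[:2]])
        if b:r.append(ray(cam(P[n]),b[0]["position"]))
    if len(r)==2:
        X,e=tri(r);print("  ",X.round(),np.round(e,1))
E
```

```text
pics
[210.94605801 480.45644099 225.22958593] [-2.69406651e-04  2.05424835e-01  9.78672674e-01 -6.01912572e-04] [ 0.13327348 -0.26462754  0.12866062] 1.0016557087754092
side [ 382.88316985 -721.91274983  934.41412155] 49.072044304117185 254.53425929202245 182.83567165356803
top [424.69785398  12.97988238 986.44479825] 54.415055403043816 257.32409306753874 189.5193831660923
bin_center side [([199.0, 187.0], 0.73), ([307.0, 226.0], 0.25)]
bin_center top [([208.0, 246.0], 0.87)]
   [449. 110.  31.] [3.6 3.6]
bin_handle side [([202.0, 186.0], 0.67), ([308.0, 225.0], 0.58)]
bin_handle top [([212.0, 244.0], 0.85)]
   [457.  99.  45.] [1.3 1.3]
bin_lip side [([204.0, 186.0], 0.94)]
bin_lip top [([211.0, 244.0], 0.56)]
   [458. 100.  44.] [1.3 1.3]
rail side [([307.0, 227.0], 0.95)]
rail top [([230.0, 142.0], 0.71), ([213.0, 248.0], 0.7)]
   [ 795.   66. -217.] [7.5 7.5]
stop side [([292.0, 204.0], 0.72)]
stop top [([335.0, 156.0], 0.98), ([212.0, 243.0], 0.61)]
   [ 626. -174.  229.] [5.8 5.8]
hood side [([290.0, 207.0], 0.88)]
hood top [([329.0, 155.0], 0.59)]
   [ 629. -165.  212.] [10.6 10.6]
caddy side [([253.0, 139.0], 0.82)]
caddy top [([176.0, 173.0], 0.87), ([331.0, 156.0], 0.22)]
   [624. 177. 119.] [1.4 1.4]
tumbler side [([232.0, 307.0], 0.91), ([201.0, 184.0], 0.69)]
tumbler top [([375.0, 245.0], 0.97), ([214.0, 249.0], 0.63)]
   [ 451. -299.   76.] [0.5 0.5]
jar side [([180.0, 135.0], 0.67), ([201.0, 189.0], 0.35)]
jar top [([116.0, 261.0], 0.62), ([212.0, 244.0], 0.42)]
   [421. 329.  53.] [2.7 2.7]
bin side [([201.0, 186.0], 0.86)]
bin top [([214.0, 248.0], 0.68), ([376.0, 246.0], 0.31)]
   [449.  93.  51.] [2.4 2.4]
```

```bash
python3 - <<'E'
import cv2
a=cv2.imread("pics/side0.png");b=cv2.imread("pics/top0.png")
a=cv2.resize(a[90:330,130:370],None,fx=2.5,fy=2.5,interpolation=2);b=cv2.resize(b[90:290,130:400],(800,593),interpolation=2)
cv2.imwrite("pics/sidec.png",a);cv2.imwrite("pics/topc.png",b)
E
```

```text
(no output)
```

View pics/sidec.png

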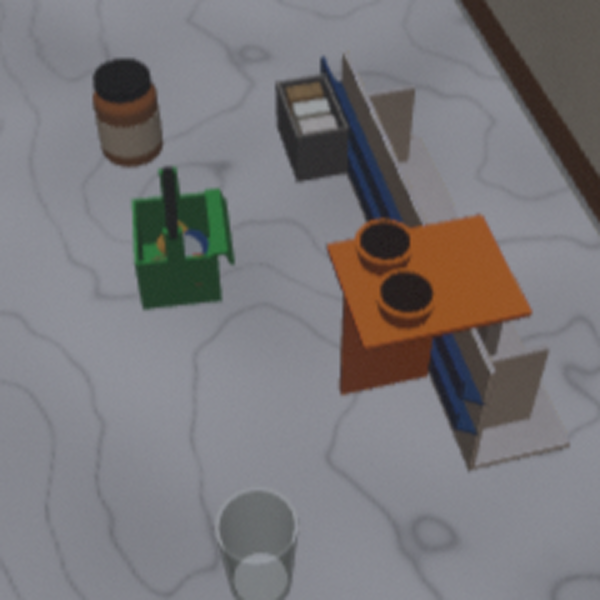

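View pics/topc.png

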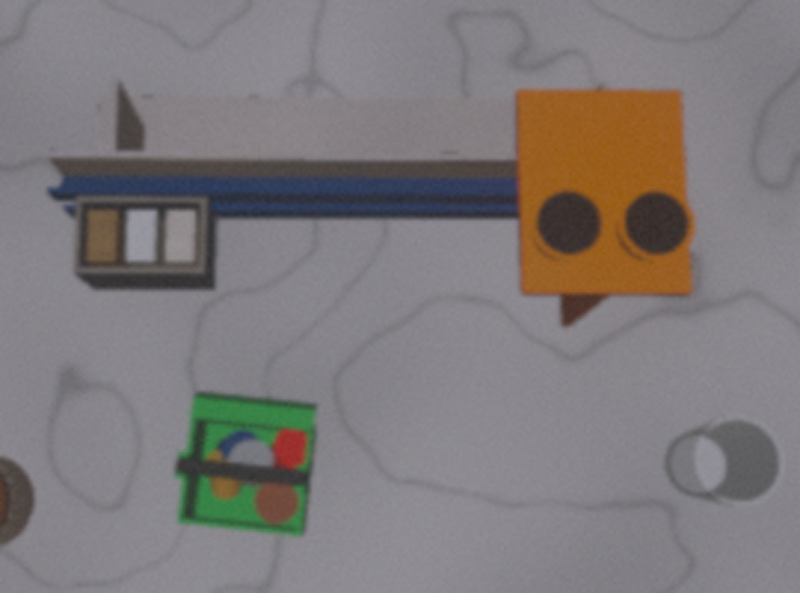

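Top view: +x is up, +y is left. The bin handle is at crop (245,471), slightly yawed. The hood is on the −y side at (605,190) and the caddy on +y at (145,240). The tumbler is at −y and the jar at +y, both clear of the bin and the rail. Next I'll fit the rail and bin poses.

```bash
python3 - <<'E'
from h import *
t=capture("top");c=cam(t);sd=capture("side");cs=cam(sd)
im=cv2.GaussianBlur(t["pixels"],(3,3),0).astype(int);B,G,Rr=im[...,0],im[...,1],im[...,2]
blue=(B-Rr>35)&(B-G>15)
pts=[]
for col in range(206,300,4):
    r=np.where(blue[120:170,col])[0]+120
    if len(r):
        r0=r[0]-.5; pts.append(onz(c,(col,r0),165)[:2])
pts=np.array(pts);k=np.polyfit(pts[:,1],pts[:,0],1);print("rear top edge x=%.2f + %.4f*y"%(k[1],k[0]),"resid",np.std(pts[:,0]-np.polyval(k,pts[:,1])), len(pts))
f=lambda u,v:(u/2.963+130,v/2.965+90)
print("rail left end",onz(c,f(50,190),165),"hood corners",[onz(c,f(*q),228).round(1).tolist() for q in((517,91),(681,91),(692,293),(522,295))])
g=lambda u,v:(u/2.5+130,v/2.5+90)
print("side rail ends",onz(cs,g(322,58),165).round(1),onz(cs,g(483,403),165).round(1))
print("side hood corners",[onz(cs,g(*q),228).round(1).tolist() for q in((328,246),(484,216),(530,312),(365,346))])
# bin
print("handle L,R ends z124",onz(c,f(178,465),124).round(1),onz(c,f(312,478),124).round(1))
print("side handle top far/near",onz(cs,g(168,169),124).round(1),onz(cs,g(172,236),124).round(1))
print("lip rear corners top z82",onz(c,f(197,392),78).round(1),onz(c,f(316,405),78).round(1))
dark=(im.max(2)<70);green=(G-Rr>40)&(G-B>40)
ys,xs=np.where(dark[220:275,180:245]);print("dark n",len(xs))
E
```

```text
rear top edge x=663.67 + 0.0041*y resid 0.443720221301547 24
rail left end [655.75579215 236.20015285 165.        ] hood corners [[711.5, -112.9, 228.0], [711.6, -232.7, 228.0], [562.4, -231.6, 228.0], [561.5, -111.6, 228.0]]
side rail ends [658.2 233.1 165. ] [ 664.4 -267.5  165. ]
side hood corners [[567.6, -110.8, 228.0], [718.2, -111.7, 228.0], [714.3, -228.5, 228.0], [566.9, -226.7, 228.0]]
handle L,R ends z124 [449.1 140.7 124. ] [438.3  38.1 124. ]
side handle top far/near [454.  135.8 124. ] [440.7  34.6 124. ]
lip rear corners top z82 [509.3 133.4  78. ] [498.   36.2  78. ]
dark n 207
```

>>> drive_tool(commands="0.4 -0.4 0 0 0 0 100;0.4 -0.4 0 0 0 0 100;0.4 -0.4 0 0 0 0 100;0.3 -0.4 0 0 0 0 100;0.2 -0.4 0 0 0 0 100;0.1 -0.4 0 0 0 0 100;0 -0.4 0 0 0 0 100;0 -0.4 0 0 0 0 100;0 -0.2 0 0 0 0 100;0 0 0 0 0 0 100", force=40)

```text
time_s: 2.03
eef_pos: [353.2, 178.9, 226.0]
ee_rot: [0.0, 0.207, 0.978, -0.0]
force: [-0.8, 1.0, -0.7]
grip_width: 0.998
grip_force: 0.0
```

```bash
python3 - <<'E'
from h import *
s=sense();p=capture("wrist");c=cam(p,s);print(c[2].round(1),c[1].round(2).tolist(),p["fov_y"])
cv2.imwrite("pics/w1.png",p["pixels"])
print(proj(c,[[444,89,124],[449,141,124],[438,38,124]]).round().tolist())
for k in("bin_handle","bin_lip"):print(k,[(np.round(x["position"],1).tolist(),round(x["confidence"],2)) for x in boxes_of(p,k)[:2]])
E
```

```text
[288.  207.9 374.1] [[0.4, 0.88, 0.25], [0.91, -0.39, -0.11], [-0.0, 0.28, -0.96]] 58.245585668344994
[[206.0, 323.0], [265.0, 306.0], [150.0, 337.0]]
bin_handle [([221.1, 280.6], 0.86)]
bin_lip [([219.8, 284.1], 0.96)]
```

View pics/w1.png

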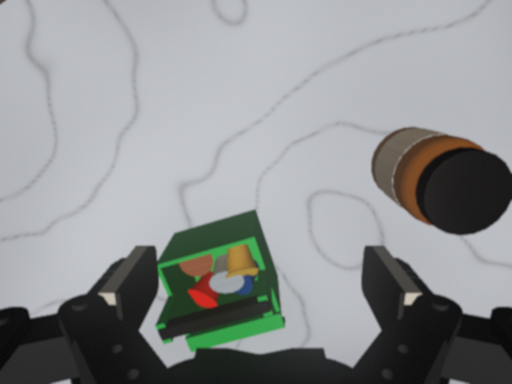

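The wrist image shows the black bar running from about (160,328) to (278,303), close to the prediction. Next I'll align the tool across the bar and look again.

>>> drive_tool(commands="0.084 -0.079 0 0 0 -0.147 100;0.084 -0.079 0 0 0 -0.147 100;0.084 -0.079 0 0 0 -0.147 100;0.084 -0.079 0 0 0 -0.147 100;0.084 -0.079 0 0 0 -0.147 100;0.084 -0.079 0 0 0 -0.147 100;0.084 -0.079 0 0 0 -0.147 100;0.084 -0.079 0 0 0 -0.147 100;0.084 -0.079 0 0 0 -0.147 100;0.084 -0.079 0 0 0 -0.147 100;0.08 -0.079 0 0 0 -0.147 100;0 0 0 0 0 0 100;0 0 0 0 0 0 100")

```text
time_s: 3.27
eef_pos: [445.1, 95.7, 225.5]
ee_rot: [-0.0, 0.744, 0.668, -0.0]
force: [-0.5, 0.4, -0.0]
grip_width: 1.003
grip_force: 0.0
```

```bash
python3 - <<'E'
from h import *
s=sense();p=capture("wrist");c=cam(p,s);print(s["eef_pos"].round(1) if hasattr(s["eef_pos"],'round') else s["eef_pos"],c[2].round(1),c[1].round(2).tolist(),s["joints"])
cv2.imwrite("pics/w2.png",p["pixels"])
print(proj(c,[[444,89,124],[449,141,124],[438,38,124]]).round().tolist())
E
```

```text
[445.1  95.7 225.5] [452.  165.9 373.6] [[0.99, -0.1, -0.03], [-0.11, -0.96, -0.28], [-0.0, 0.28, -0.96]] [-4.66879508e-02  1.59081284e-01  1.69453380e+00  2.26812264e-04
  1.28871394e+00  6.19857608e-02]
[[260.0, 195.0], [259.0, 126.0], [260.0, 257.0]]
```

View pics/w2.png

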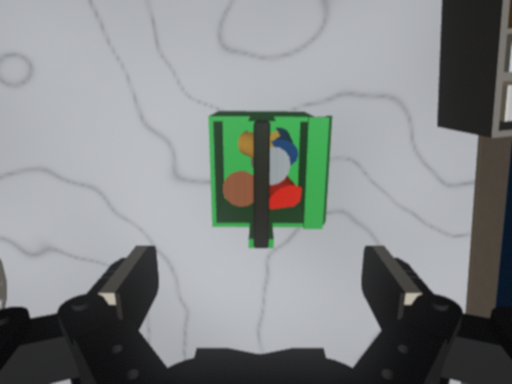

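Wrist view: the bar is vertical in the image at column 261, rows ~120 to 238. The lip is on the right (+x), and the tool is aligned in yaw.

```bash
python3 - <<'E'
from h import *
s=sense();p=capture("wrist");c=cam(p,s)
im=p["pixels"].astype(int);B,G,Rr=im[...,0],im[...,1],im[...,2]
d=(im.max(2)<60)
L=[];ups=[]
for r in range(130,236,6):
    x=np.where(d[r,245:275])[0]+245
    # contiguous run containing 261
    a=261
    while a>240 and d[r,a-1]:a-=1
    b=261
    while b<285 and d[r,b+1]:b+=1
    L.append((r,a,b))
print(L)
print([ (r,im[r,261].tolist()) for r in list(range(112,124,2))+list(range(230,252,2))])
for q in((261,120),(261,238)):print(onz(c,q,124).round(1))
g=(G-Rr>40)&(G-B>30)
ys,xs=np.where(g);print(xs.min(),xs.max(),ys.min(),ys.max())
# lip outer corners z~78, top left/right rim
for q in((331,116),(325,228),(209,115)):print(onz(c,q,80).round(1))
E
```

```text
[(130, 256, 264), (136, 255, 268), (142, 255, 268), (148, 255, 268), (154, 255, 268), (160, 255, 268), (166, 255, 268), (172, 256, 268), (178, 255, 268), (184, 255, 268), (190, 255, 268), (196, 255, 268), (202, 255, 267), (208, 254, 268), (214, 253, 269), (220, 253, 269), (226, 254, 269), (232, 254, 268)]
[(112, [74, 88, 69]), (114, [51, 72, 45]), (116, [50, 72, 45]), (118, [49, 71, 45]), (120, [47, 65, 43]), (122, [47, 53, 47]), (230, [52, 53, 53]), (232, [51, 53, 52]), (234, [50, 52, 52]), (236, [52, 54, 52]), (238, [54, 56, 54]), (240, [54, 56, 55]), (242, [55, 56, 55]), (244, [55, 56, 55]), (246, [59, 60, 59]), (248, [147, 144, 142]), (250, [189, 185, 182])]
[450.3 145.  124. ]
[440.6  54.2 124. ]
209 330 115 247
[508.5 138.3  80. ]
[498.   38.1  80. ]
[407.2 150.1  80. ]
```

>>> drive_tool(commands="0 -0.02 -0.3 0 0 0 100;0 0 -0.3 0 0 0 100;0 0 -0.3 0 0 0 100;0 0 -0.22 0 0 0 100;0 0 0 0 0 0 100;0 0 0 0 0 0 60;0 0 0 0 0 0 30;0 0 0 0 0 0 0;0 0 0 0 0 0 0;0 0 0 0 0 0 0;0 0 0 0 0 0 0;0 0 0 0 0 0 0;0 0 0 0 0 0 0;0 0 0 0 0 0 0", force=60)

```text
time_s: 4.53
eef_pos: [445.8, 92.8, 114.4]
ee_rot: [0.001, 0.746, 0.666, 0.001]
force: [1.5, 0.8, 6.7]
grip_width: 0.108
grip_force: 59.0
```

```bash
python3 -c "
from rig import sense;s=sense();print(s['eef_pos'],s['grip_width']*85,s['grip_force'],s['joints'],s['force'],s['wrist_torque'])"
```

```text
[445.79056602  92.75269266 114.35824945] 9.20451996316562 58.95199656486511 [-5.31916265e-02  2.90269795e-01  1.84843548e+00  1.03159318e-04
  1.00103028e+00  5.98442133e-02] [1.51883435 0.80389538 6.71051277] [ 0.05127249 -0.28008792  0.02652656]
```

>>> drive_tool(commands="0 0 0.1 0 0 0 0;0 0 0.15 0 0 0 0;0 0 0.25 0 0 0 0;0 0 0.25 0 0 0 0;0 0 0.25 0 0 0 0;0 0 0.25 0 0 0 0;0.1 -0.08 0 0 0 0.017 0;0.15 -0.12 0 0 0 0.017 0;0.15 -0.12 0 0 0 0.017 0;0.15 -0.13 0 0 0 0.017 0;0.15 -0.13 0 0 0 0.017 0;0.15 -0.12 0 0 0 0.017 0;0.15 -0.12 0 0 0 0.017 0;0.1 -0.08 0 0 0 0.017 0;0.05 -0.03 0 0 0 0 0;0 0 0 0 0 0 0;0 0 0 0 0 0 0;0 0 0 0 0 0 0")

```text
time_s: 6.03
eef_pos: [559.5, 0.4, 238.7]
ee_rot: [-0.0, 0.709, 0.705, -0.0]
force: [-0.6, 1.5, -1.6]
grip_width: 0.104
grip_force: 58.9
```

```bash
python3 - <<'E'
from h import *
s=sense();p=capture("wrist");c=cam(p,s);print(s["eef_pos"],s["ee_rot"],s["force"],s["wrist_torque"])
t=capture("top");sd=capture("side")
np.save("x.npy",dict(s=s,p=p,t=t,sd=sd),allow_pickle=True)
a=p["pixels"];b=cv2.resize(sd["pixels"][110:270,200:380],(288*2//2*1,256))
h=600/ (384*800/512)
o=np.zeros((600,800,3),np.uint8)
o[:300,:400]=cv2.resize(a,(400,300))
o[:300,400:]=cv2.resize(t["pixels"][100:220,180:340],(400,300),interpolation=2)
o[300:,:]=cv2.resize(sd["pixels"][140:230,190:430],(800,300),interpolation=2)
cv2.imwrite("pics/c3.png",o)
E
```

```text
[5.59498075e+02 4.40078245e-01 2.38697010e+02] [-3.63512171e-04  7.09161002e-01  7.05046457e-01 -1.84092211e-04] [-0.5527397   1.47859485 -1.56470822] [-0.02386737  0.0054707  -0.00839098]
```

View pics/c3.png

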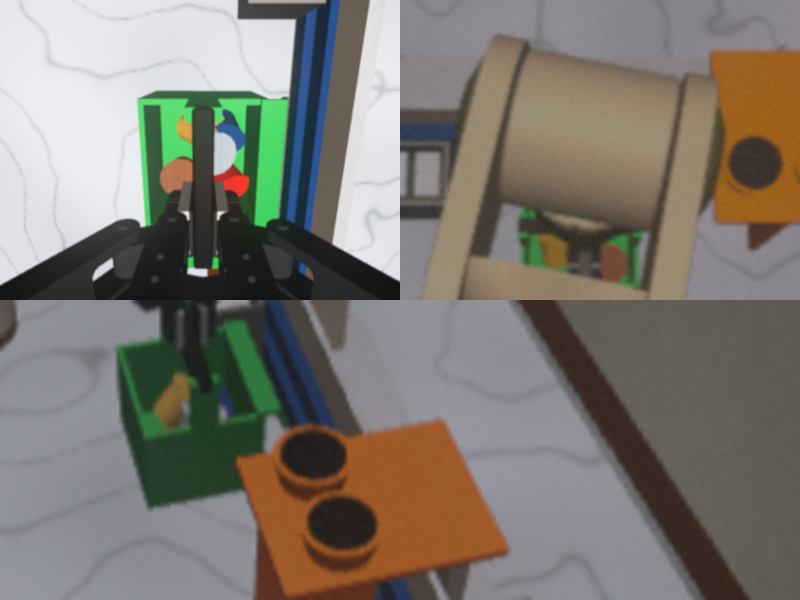

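The combined view shows the bin level in the gripper and the rail just to its right in the wrist image. Next I'll measure the rail and the lip in that same image.

```bash
python3 - <<'E'
from h import *
D=np.load("x.npy",allow_pickle=True).item();s,p=D["s"],D["p"];c=cam(p,s)
im=p["pixels"].astype(int);B,G,Rr=im[...,0],im[...,1],im[...,2]
e=np.array(s["eef_pos"])
for r in(60,100,140,180,220,250):
    row=im[r]; bl=np.where((B[r]-Rr[r]>40))[0]; bl=bl[bl>340]
    runs=np.split(bl,np.where(np.diff(bl)>1)[0]+1) if len(bl) else []
    gr=np.where((G[r]-Rr[r]>40)&(G[r]-B[r]>30))[0]
    print(r,[(q[0],q[-1]) for q in runs if len(q)>2],"green max",gr.max() if len(gr) else None,"brt",B[r,370:450:4].tolist() if r in(60,140) else "")
    if len(bl): print("   upper rear top if right edge:",onz(c,(bl[-1]+.5,r),165).round(1))
    if len(gr): print("   lip tip",onz(c,(gr.max()+.5,r),e[2]-114.4+60).round(1), "lip roundtop",onz(c,(gr.max()+.5,r),e[2]-114.4+80).round(1))
for dy in(-40,0,40):
    print(dy,proj(c,[e+[63,dy,-54.4],[e[0]+52,e[1]+dy,e[2]-32.4],[e[0]+45,e[1]+dy,e[2]-36.4],[e[0]-45,e[1]+dy,e[2]-36.4],[662,dy,165],[658,dy,165],[658,dy,139],[658,dy,115]]).round(1).tolist())
E
```

```text
60 [(np.int64(387), np.int64(401)), (np.int64(416), np.int64(427))] green max None brt [232, 221, 72, 70, 70, 148, 147, 147, 65, 60, 60, 59, 145, 147, 140, 85, 87, 86, 85, 87]
   upper rear top if right edge: [660.5  87.6 165. ]
100 [(np.int64(383), np.int64(396)), (np.int64(411), np.int64(422))] green max None brt 
   upper rear top if right edge: [660.5  64.2 165. ]
140 [(np.int64(379), np.int64(392)), (np.int64(406), np.int64(416))] green max 367 brt [75, 64, 65, 149, 145, 147, 61, 61, 62, 75, 150, 146, 96, 85, 85, 84, 85, 84, 84, 85]
   upper rear top if right edge: [659.8  39.3 165. ]
   lip tip [622.2  42.2 184.3] lip roundtop [616.   45.  204.3]
180 [(np.int64(375), np.int64(388)), (np.int64(402), np.int64(411))] green max 364 brt 
   upper rear top if right edge: [659.7  12.7 165. ]
   lip tip [622.4  17.9 184.3] lip roundtop [616.2  23.2 204.3]
220 [(np.int64(371), np.int64(384)), (np.int64(397), np.int64(406))] green max 360 brt 
   upper rear top if right edge: [659.6 -15.7 165. ]
   lip tip [622.   -8.  184.3] lip roundtop [ 6.158e+02 -2.000e-01  2.043e+02]
250 [(np.int64(368), np.int64(381)), (np.int64(393), np.int64(403))] green max 358 brt 
   upper rear top if right edge: [660.  -38.4 165. ]
   lip tip [622.3 -28.7 184.3] lip roundtop [616.  -18.9 204.3]
-40 [[357.6, 265.1], [349.2, 283.4], [335.9, 279.9], [186.8, 280.4], [406.0, 252.1], [400.4, 252.1], [387.3, 237.0], [377.3, 225.3]]
0 [[362.4, 207.2], [354.0, 220.2], [339.9, 217.7], [182.4, 218.4], [412.7, 198.2], [406.8, 198.2], [392.6, 187.7], [381.7, 179.6]]
40 [[367.7, 143.0], [359.4, 149.3], [344.3, 148.1], [177.4, 148.9], [420.1, 138.9], [413.9, 138.9], [398.3, 133.9], [386.5, 130.1]]
```

```bash
python3 - <<'E'
from h import *
D=np.load("x.npy",allow_pickle=True).item();s,p=D["s"],D["p"];c=cam(p,s)
r=90
print([(u,p["pixels"][r,u].tolist()) for u in range(368,446,2)])
# ideal crossings at image row r for edges
from scipy.optimize import brentq
for X in(650,655,660):
    L=[]
    for nm,dx,z in(("lowbotF",0,89),("lowtopF",0,115),("lowtopR",4,115),("upbotF",0,139),("uptopF",0,165),("uptopR",4,165),("plateTopF",26,170)):
        y=brentq(lambda y:proj(c,[[X+dx,y,z]])[0,1]-r,-100,200)
        L.append((nm,round(proj(c,[[X+dx,y,z]])[0,0],1)))
    print(X,L)
E
```

```text
[(368, [233, 230, 228]), (370, [234, 230, 228]), (372, [187, 185, 185]), (374, [89, 87, 85]), (376, [73, 61, 50]), (378, [73, 58, 48]), (380, [72, 58, 48]), (382, [70, 56, 46]), (384, [88, 61, 45]), (386, [144, 87, 52]), (388, [153, 91, 53]), (390, [150, 89, 52]), (392, [148, 89, 52]), (394, [147, 88, 50]), (396, [137, 83, 47]), (398, [79, 53, 36]), (400, [62, 46, 34]), (402, [62, 45, 33]), (404, [62, 44, 32]), (406, [62, 44, 32]), (408, [61, 44, 31]), (410, [60, 42, 30]), (412, [80, 50, 32]), (414, [139, 80, 42]), (416, [150, 84, 44]), (418, [149, 84, 43]), (420, [146, 84, 42]), (422, [142, 85, 49]), (424, [105, 93, 93]), (426, [86, 95, 105]), (428, [85, 96, 105]), (430, [84, 95, 104]), (432, [85, 96, 105]), (434, [86, 96, 106]), (436, [86, 97, 106]), (438, [86, 95, 106]), (440, [86, 97, 106]), (442, [86, 97, 107]), (444, [86, 96, 107])]
650 [('lowbotF', np.float64(369.3)), ('lowtopF', np.float64(379.8)), ('lowtopR', np.float64(385.1)), ('upbotF', np.float64(391.4)), ('uptopF', np.float64(406.8)), ('uptopR', np.float64(413.3)), ('plateTopF', np.float64(453.2))]
655 [('lowbotF', np.float64(375.3)), ('lowtopF', np.float64(386.4)), ('lowtopR', np.float64(391.7)), ('upbotF', np.float64(398.6)), ('uptopF', np.float64(414.9)), ('uptopR', np.float64(421.4)), ('plateTopF', np.float64(461.5))]
660 [('lowbotF', np.float64(381.4)), ('lowtopF', np.float64(393.0)), ('lowtopR', np.float64(398.3)), ('upbotF', np.float64(405.9)), ('uptopF', np.float64(423.0)), ('uptopR', np.float64(429.4)), ('plateTopF', np.float64(469.8))]
```

Rail edges at row 90 are at columns 375, 385, 398, 413 and 423. They match a rail front face at x≈655 mm. The lip tip is at 622 mm, as expected for the bin in the gripper. Next I'll advance and lower in steps.

>>> drive_tool(commands="0.05 0 0 0 0 0 0;0.1 0 0 0 0 0 0;0.1 0 0 0 0 0 0;0.1 0 0 0 0 0 0;0.07 0 0 0 0 0 0;0.03 0 0 0 0 0 0;0 0 0 0 0 0 0;0 0 0 0 0 0 0;0 0 -0.06 0 0 0 0;0 0 -0.06 0 0 0 0;0 0 -0.06 0 0 0 0;0 0 -0.04 0 0 0 0;0 0 0 0 0 0 0;0 0 0 0 0 0 0")

```text
time_s: 7.35
eef_pos: [605.0, -0.2, 216.6]
ee_rot: [-0.0, 0.709, 0.705, -0.0]
force: [0.5, -0.8, -2.1]
grip_width: 0.107
grip_force: 58.9
```

```bash
python3 - <<'E'
from h import *
s=sense();p=capture("wrist");t=capture("side");print(s["eef_pos"],s["force"],s["wrist_torque"])
a=p["pixels"];o=np.zeros((600,800,3),np.uint8)
o[:300,:400]=cv2.resize(a,(400,300))
o[:300,400:]=cv2.resize(a[120:280,280:493],(400,300),interpolation=2)
o[300:,:]=cv2.resize(t["pixels"][130:220,190:430],(800,300),interpolation=2)
cv2.imwrite("pics/c4.png",o)
E
```

```text
[ 6.05024475e+02 -1.79675192e-01  2.16557174e+02] [ 0.48150691 -0.79364294 -2.08653432] [-0.04737179  0.06543989 -0.00900833]
```

View pics/c4.png

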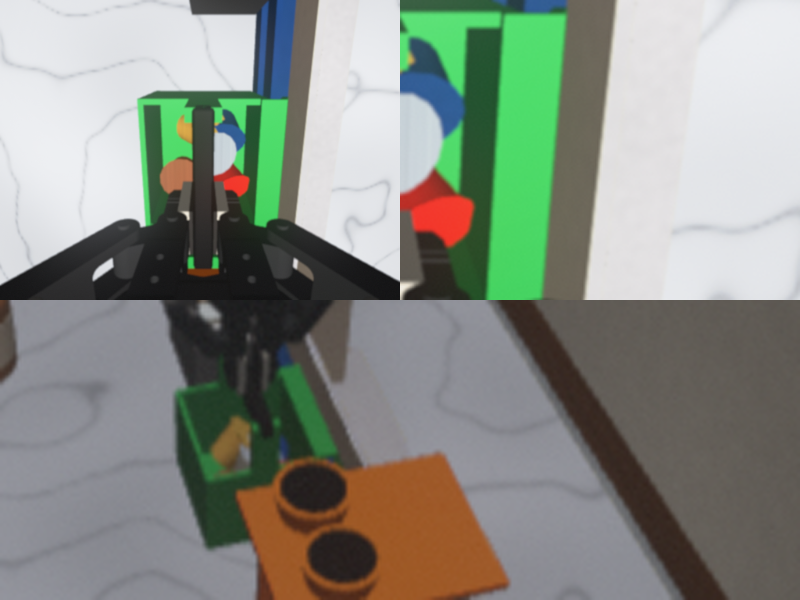

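The lip is over the rail with back-plate gap visible behind it, and there is no contact force. I'll keep lowering.

>>> drive_tool(commands="0.01 0 -0.04 0 0 0 0;0.01 0 -0.04 0 0 0 0;0.01 0 -0.03 0 0 0 0;0 0 -0.01 0 0 0 0;0 0 0 0 0 0 0;0 0 0 0 0 0 0")

```text
time_s: 7.95
eef_pos: [608.1, -0.2, 204.8]
ee_rot: [-0.0, 0.709, 0.705, -0.0]
force: [-0.5, -0.4, -3.0]
grip_width: 0.107
grip_force: 58.9
```

>>> drive_tool(commands="0 0 -0.01 0 0 0 0;0 0 -0.01 0 0 0 0;0 0 -0.01 0 0 0 0;0 0 0 0 0 0 0;0 0 0 0 0 0 0")

```text
time_s: 8.37
eef_pos: [608.1, -0.2, 201.8]
ee_rot: [-0.0, 0.709, 0.705, -0.0]
force: [-0.2, -0.2, -2.7]
grip_width: 0.109
grip_force: 58.9
```

>>> drive_tool(commands="0 0 -0.01 0 0 0 0;0 0 -0.01 0 0 0 0;0 0 0 0 0 0 0;0 0 0 0 0 0 0")

```text
time_s: 8.7
eef_pos: [608.2, -0.2, 200.9]
ee_rot: [0.001, 0.709, 0.705, 0.0]
force: [-3.3, -0.4, 5.5]
grip_width: 0.109
grip_force: 59.7
```

Contact with the rail. I'll release.

>>> drive_tool(commands="0 0 0.005 0 0 0 15;0 0 0 0 0 0 20;0 0 0 0 0 0 30;0 0 0 0 0 0 40;0 0 0 0 0 0 50;0 0 0 0 0 0 50;0 0 0 0 0 0 50;0 0 0 0 0 0 50", force=30)

```text
time_s: 9.37
eef_pos: [608.1, -0.2, 200.3]
ee_rot: [-0.0, 0.709, 0.705, 0.0]
force: [0.3, 0.7, 1.0]
grip_width: 0.502
grip_force: 0.0
```

```bash
python3 - <<'E'
from h import *
s=sense();p=capture("wrist");t=capture("side");print(s["eef_pos"],s["force"],s["grip_width"])
a=p["pixels"];o=np.zeros((600,800,3),np.uint8)
o[:300,:400]=cv2.resize(a,(400,300))
o[:300,400:]=cv2.resize(a[100:260,200:413],(400,300),interpolation=2)
o[300:,:]=cv2.resize(t["pixels"][130:220,190:430],(800,300),interpolation=2)
cv2.imwrite("pics/c5.png",o)
E
```

```text
[ 6.08142901e+02 -2.05513671e-01  2.00262908e+02] [0.32905089 0.67663623 0.98836985] 0.502026770100842
```

View pics/c5.png

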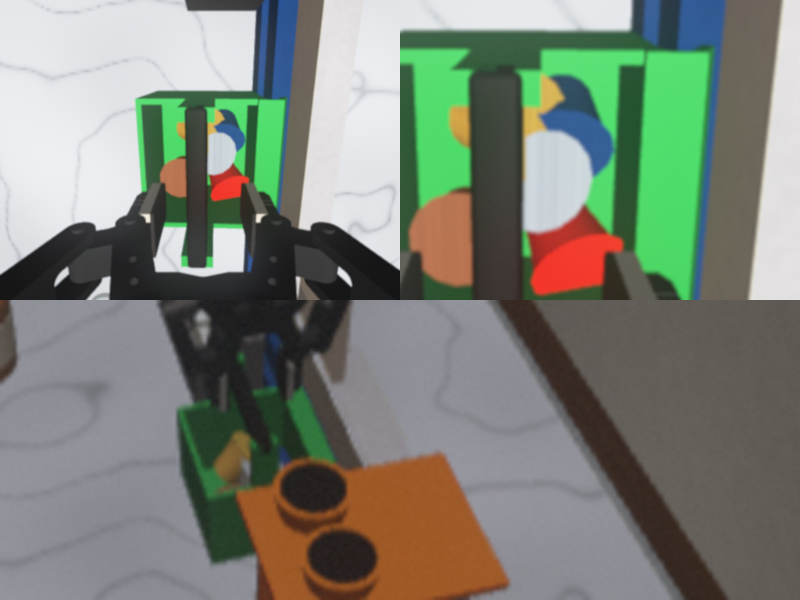

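Released at the expected seat height. The bar has moved slightly forward, and a thin blue strip shows beside the lip. I'll check this numerically.

```bash
python3 - <<'E'
from h import *
from scipy.optimize import brentq
s=sense();p=capture("wrist");c=cam(p,s);im=p["pixels"].astype(int);print(c[2].round(1))
for r in(100,115,160,200):
    print(r,[(u,im[r,u].tolist()) for u in range(320,392,3)])
def col(x,z,r):
    y=brentq(lambda y:proj(c,[[x,y,z]])[0,1]-r,-200,250);return round(proj(c,[[x,y,z]])[0,0],1)
for r in(100,160):
  for X in(653,655,657,660):
    print(r,X,"F bot/topF/topR",[col(X,139,r),col(X,165,r),col(X+4,165,r),"lower F",col(X,89,r),col(X,115,r)],"plate170",col(X+26,170,r),"gapbottom",col(X+26,120,r))
for C in(606,608,610):
  print(C,"lip tip",col(C+63,147,160),"lip topRear",col(C+52,169,160),"rim rear",col(C+45,165,160),"rim front",col(C-45,165,160),"bar",col(C-6,211,160),col(C+6,211,160))
g=(im[...,1]-im[...,2]>40)&(im[...,1]-im[...,0]>30)
for r in(135,160,190,215):
    x=np.where(g[r])[0];d=np.where(im[r,200:300].max(1)<62)[0]+200;print(r,x.min(),x.max(),d)
E
```

```text
[607.7  70.5 348.5]
100 [(320, [234, 231, 229]), (323, [170, 162, 156]), (326, [76, 65, 53]), (329, [90, 70, 52]), (332, [154, 96, 60]), (335, [154, 96, 59]), (338, [118, 80, 53]), (341, [72, 59, 45]), (344, [71, 59, 44]), (347, [69, 56, 40]), (350, [139, 87, 51]), (353, [153, 92, 52]), (356, [152, 91, 52]), (359, [148, 90, 50]), (362, [147, 89, 49]), (365, [146, 90, 50]), (368, [146, 89, 49]), (371, [147, 89, 50]), (374, [99, 97, 100]), (377, [90, 99, 107]), (380, [90, 99, 107]), (383, [90, 99, 107]), (386, [90, 100, 108]), (389, [91, 100, 108])]
115 [(320, [209, 209, 199]), (323, [113, 111, 97]), (326, [73, 66, 48]), (329, [110, 79, 52]), (332, [151, 96, 56]), (335, [151, 96, 56]), (338, [89, 68, 44]), (341, [70, 61, 41]), (344, [69, 60, 40]), (347, [80, 63, 41]), (350, [149, 92, 51]), (353, [150, 93, 50]), (356, [149, 92, 50]), (359, [148, 92, 50]), (362, [147, 91, 49]), (365, [148, 91, 49]), (368, [148, 91, 49]), (371, [138, 92, 66]), (374, [89, 99, 106]), (377, [89, 99, 106]), (380, [91, 100, 108]), (383, [89, 99, 107]), (386, [92, 102, 109]), (389, [91, 101, 108])]
160 [(320, [
[... 2060 characters left out ...]
60 657 F bot/topF/topR [np.float64(339.8), np.float64(351.1), np.float64(358.5), 'lower F', np.float64(324.4), np.float64(331.6)] plate170 403.0 gapbottom 371.7
160 660 F bot/topF/topR [np.float64(344.6), np.float64(356.6), np.float64(364.0), 'lower F', np.float64(328.3), np.float64(335.9)] plate170 408.7 gapbottom 376.2
606 lip tip 363.1 lip topRear 355.0 rim rear 340.0 rim front 173.6 bar 240.9 270.5
608 lip tip 366.5 lip topRear 358.8 rim rear 343.7 rim front 177.3 bar 245.8 275.5
610 lip tip 369.9 lip topRear 362.5 rim rear 347.4 rim front 181.0 bar 250.8 280.4
135 173 365 []
160 175 363 [263]
190 177 361 [239 240 241 262 263]
215 179 358 [239 240 241 242 243 244 245 246 247 248 262 263]
```

The edges match a rail at x≈655 with a blue channel floor behind it. The bin centre is about 48 mm in front of the rail face and nearly level, so it is hung. Next I'll withdraw upward, close the fingers, come down on the bin's +y side and push.

>>> drive_tool(commands="-0.02 0 0.1 0 0 0 50;0 0 0.15 0 0 0 50;0 0 0.15 0 0 0 50;0 0 0.15 0 0 0 50;0 0.2 0 0 0 0 0;0 0.2 0 0 0 0 0;0.08 0.2 0 0 0 0 0;0.08 0.15 0 0 0 0 0;0 0 0 0 0 0 0;0 0 0 0 0 0 0;0 0 -0.2 0 0 0 0;0 0 -0.3 0 0 0 0;0 0 -0.25 0 0 0 0;0 0 -0.14 0 0 0 0;0 0 0 0 0 0 0;0 0 0 0 0 0 0")

```text
time_s: 10.85
eef_pos: [622.0, 74.0, 166.8]
ee_rot: [-0.0, 0.71, 0.705, -0.0]
force: [0.7, 0.1, 1.2]
grip_width: -0.001
grip_force: 0.0
```

```bash
python3 - <<'E'
from h import *
s=sense();p=capture("wrist");t=capture("side");print(s["eef_pos"],s["force"],s["grip_width"])
a=p["pixels"];o=np.zeros((600,800,3),np.uint8)
o[:300,:400]=cv2.resize(a,(400,300))
o[:300,400:]=cv2.resize(a[224:384,150:363],(400,300),interpolation=2)
o[300:,:]=cv2.resize(t["pixels"][130:220,190:430],(800,300),interpolation=2)
cv2.imwrite("pics/c6.png",o)
E
```

```text
[622.03284211  73.96646348 166.82251386] [0.74895899 0.07231849 1.19154121] -0.0006248494702992858
```

View pics/c6.png

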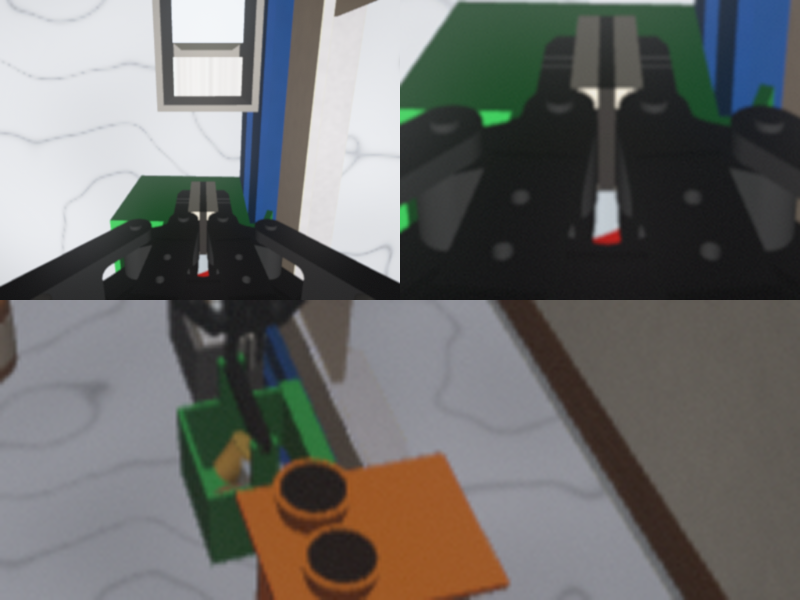

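The closed fingers stand beside the bin's +y side, and the bin hangs undisturbed. I'll push toward −y.

>>> drive_tool(commands="0 -0.06 0 0 0 0 0;0 -0.04 0 0 0 0 0;0 -0.03 0 0 0 0 0;0 -0.04 0 0 0 0 0;0 -0.05 0 0 0 0 0;0 -0.05 0 0 0 0 0;0 -0.05 0 0 0 0 0;0 -0.05 0 0 0 0 0;0 -0.05 0 0 0 0 0;0 -0.05 0 0 0 0 0;0 0 0 0 0 0 0")

```text
time_s: 11.87
eef_pos: [622.3, 27.2, 166.8]
ee_rot: [0.0, 0.709, 0.705, 0.0]
force: [1.1, -0.0, 0.8]
grip_width: -0.001
grip_force: 0.9
```

```bash
cat > st.py <<'E'
from h import *
import sys
s=sense();p=capture("wrist");t=capture("side");print(s["eef_pos"],s["force"])
im=p["pixels"].astype(int);g=(im[...,1]-im[...,2]>20)&(im[...,1]-im[...,0]>20)
c=cam(p,s)
for r in (235,245,255,262):
    x=np.where(g[r])[0];print(r,x.min() if len(x) else None,x.max() if len(x) else None)
a=p["pixels"];o=np.zeros((600,800,3),np.uint8)
o[:300,:400]=cv2.resize(a,(400,300));o[:300,400:]=cv2.resize(capture("top")["pixels"][100:220,220:380],(400,300))
o[300:,:]=cv2.resize(t["pixels"][130:220,190:430],(800,300),interpolation=2)
cv2.imwrite("pics/%s.png"%sys.argv[1],o)
E
python3 st.py c7
```

```text
[622.31089228  27.24261362 166.78134414] [ 1.06184017 -0.0144202   0.79166144]
235 154 312
245 146 348
255 136 348
262 136 347
```

View pics/c7.png

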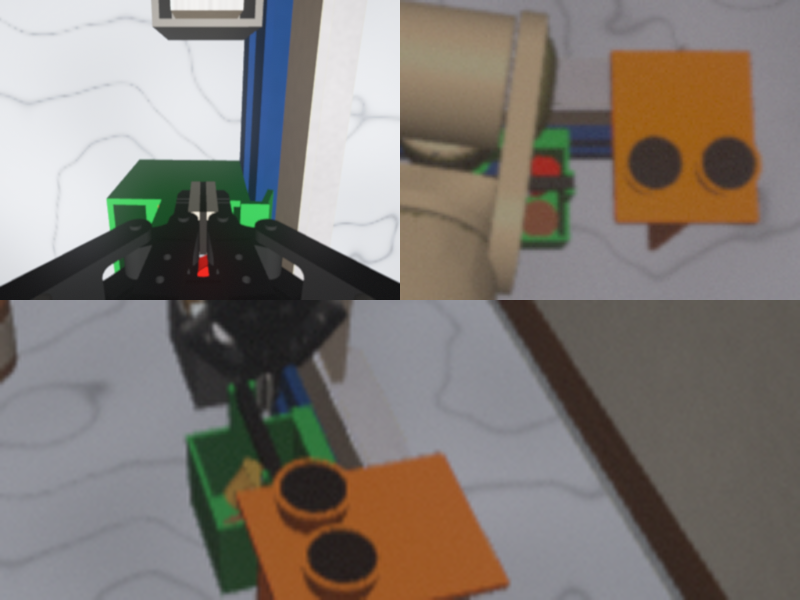

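It slides well and stays square and level. I'll continue.

>>> drive_tool(commands="0 -0.04 0 0 0 0 0;0 -0.05 0 0 0 0 0;0 -0.05 0 0 0 0 0;0 -0.05 0 0 0 0 0;0 -0.05 0 0 0 0 0;0 -0.05 0 0 0 0 0;0 -0.05 0 0 0 0 0;0 -0.05 0 0 0 0 0;0 -0.05 0 0 0 0 0;0 -0.05 0 0 0 0 0;0 -0.05 0 0 0 0 0;0 -0.05 0 0 0 0 0;0 -0.05 0 0 0 0 0;0 -0.03 0 0 0 0 0;0 -0.02 0 0 0 0 0;0 0 0 0 0 0 0")

```text
time_s: 13.35
eef_pos: [622.1, -42.0, 166.1]
ee_rot: [0.0, 0.709, 0.705, -0.0]
force: [0.4, 0.9, 1.2]
grip_width: -0.002
grip_force: 0.3
```

>>> drive_tool(commands="0 -0.02 0 0 0 0 0;0 -0.02 0 0 0 0 0;0 -0.02 0 0 0 0 0;0 0 0 0 0 0 0")

```text
time_s: 13.68
eef_pos: [622.1, -47.7, 166.1]
ee_rot: [0.0, 0.709, 0.705, -0.0]
force: [-0.5, -0.4, -0.2]
grip_width: 0.001
grip_force: 0.6
```

>>> drive_tool(commands="0 -0.02 0 0 0 0 0;0 -0.02 0 0 0 0 0;0 -0.01 0 0 0 0 0;0 0 0 0 0 0 0")

```text
time_s: 14.02
eef_pos: [622.1, -52.6, 166.2]
ee_rot: [0.0, 0.709, 0.705, -0.0]
force: [-0.3, 1.2, 0.4]
grip_width: -0.003
grip_force: 0.3
```

```bash
python3 st.py c8
```

```text
[622.09925702 -52.6316555  166.16325991] [-0.30520332  1.15333082  0.38988593]
235 153 312
245 145 348
255 135 348
262 136 347
```

View pics/c8.png

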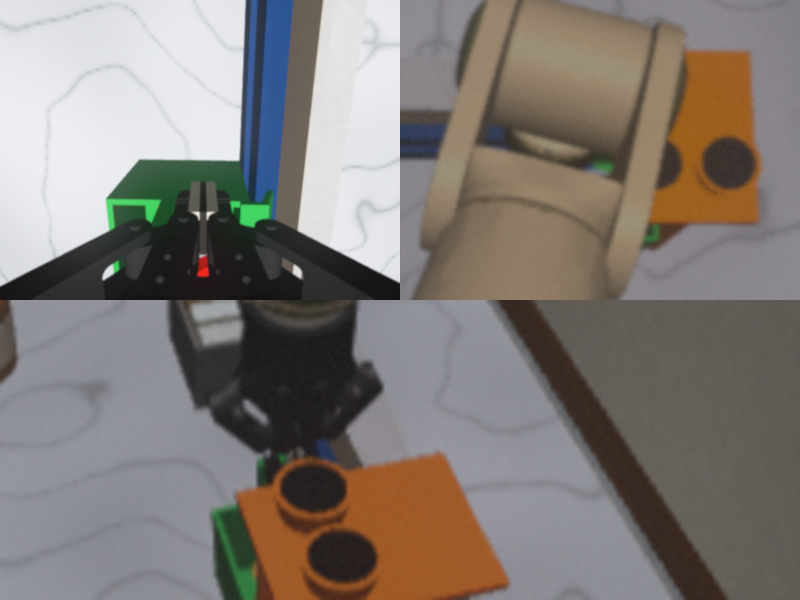

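>>> drive_tool(commands="0 -0.01 0 0 0 0 0;0 -0.01 0 0 0 0 0;0 -0.01 0 0 0 0 0;0 0 0 0 0 0 0")

```text
time_s: 14.5
eef_pos: [622.1, -55.2, 166.3]
ee_rot: [-0.0, 0.709, 0.705, 0.0]
force: [-1.0, 1.2, 0.3]
grip_width: 0.002
grip_force: 0.9
```

>>> drive_tool(commands="0 -0.01 0 0 0 0 0;0 -0.01 0 0 0 0 0;0 0 0 0 0 0 0")

```text
time_s: 14.75
eef_pos: [622.1, -57.4, 166.3]
ee_rot: [0.0, 0.709, 0.705, -0.0]
force: [0.5, 2.1, 0.7]
grip_width: 0.001
grip_force: 0.8
```

>>> drive_tool(commands="0 -0.01 0 0 0 0 0;0 -0.01 0 0 0 0 0;0 0 0 0 0 0 0")

```text
time_s: 15.0
eef_pos: [622.2, -58.5, 166.3]
ee_rot: [-0.001, 0.709, 0.705, 0.001]
force: [-0.5, 5.7, 1.0]
grip_width: 0.001
grip_force: 3.1
```

```bash
python3 -c "
from rig import sense;s=sense();print(s['eef_pos'],s['force'],s['wrist_torque'])"
```

```text
[622.15786586 -58.45462624 166.28054011] [-0.47394028  5.68681949  1.03360726] [ 0.93900865  0.10133326 -0.01526688]
```

>>> drive_tool(commands="0 -0.01 0 0 0 0 0;0 0 0 0 0 0 0;0 0 0 0 0 0 0")

```text
time_s: 15.25
eef_pos: [622.2, -58.4, 166.3]
ee_rot: [-0.001, 0.709, 0.705, 0.001]
force: [-0.8, 10.2, 1.5]
grip_width: 0.001
grip_force: 5.3
```

A firm stop, with the force carried by the fingers. I'll back off and look.

>>> drive_tool(commands="0 0.02 0 0 0 0 0;0 0.05 0 0 0 0 0;0 0.15 0 0 0 0 0;0 0.2 0 0 0 0 0;0 0.2 0.1 0 0 0 0;0 0.1 0.3 0 0 0 0;-0.1 0 0.3 0 0 0 0;-0.3 0 0.2 0 0 0 0;-0.3 0.1 0 0 0 0 0;-0.3 0.2 0 0 0 0 0;-0.3 0.2 0 0 0 0 0;-0.3 0.2 0 0 0 0 0;-0.2 0.2 0 0 0 0 0;0 0 0 0 0 0 0;0 0 0 0 0 0 0;0 0 0 0 0 0 0")

```text
time_s: 16.58
eef_pos: [442.5, 101.9, 256.5]
ee_rot: [0.0, 0.709, 0.705, 0.0]
force: [0.5, -0.2, -0.1]
grip_width: 0.002
grip_force: 0.0
```

```bash
python3 - <<'E'
from h import *
s=sense();t=capture("top");d=capture("side");print(s["eef_pos"],s["force"])
o=np.zeros((600,800,3),np.uint8)
o[:300]=cv2.resize(t["pixels"][110:215,180:460],(800,300),interpolation=2)
o[300:]=cv2.resize(d["pixels"][150:270,200:520],(800,300),interpolation=2)
cv2.imwrite("pics/c9.png",o)
# predicted pixel positions: centre (607,-117,149)
C=np.array([607,-117,149])
P=[C+[-45,50,16],C+[-45,-50,16],C+[45,50,16],C+[0,50,62],C+[-45,50,-62]]
f=lambda q:((q-[180,110])*[800/280,300/105]).round().tolist();g=lambda q:((q-[200,150])*[2.5,2.5]+[0,300]).round().tolist()
print(f(proj(cam(t),P)));print(g(proj(cam(d),P)))
E
```

```text
[442.49005526 101.90668754 256.45915409] [ 0.51562081 -0.2459155  -0.08358428]
[[291.0, 241.0], [418.0, 241.0], [289.0, 130.0], [296.0, 172.0], [283.0, 256.0]]
[[134.0, 408.0], [163.0, 488.0], [222.0, 391.0], [180.0, 367.0], [134.0, 458.0]]
```

View pics/c9.png

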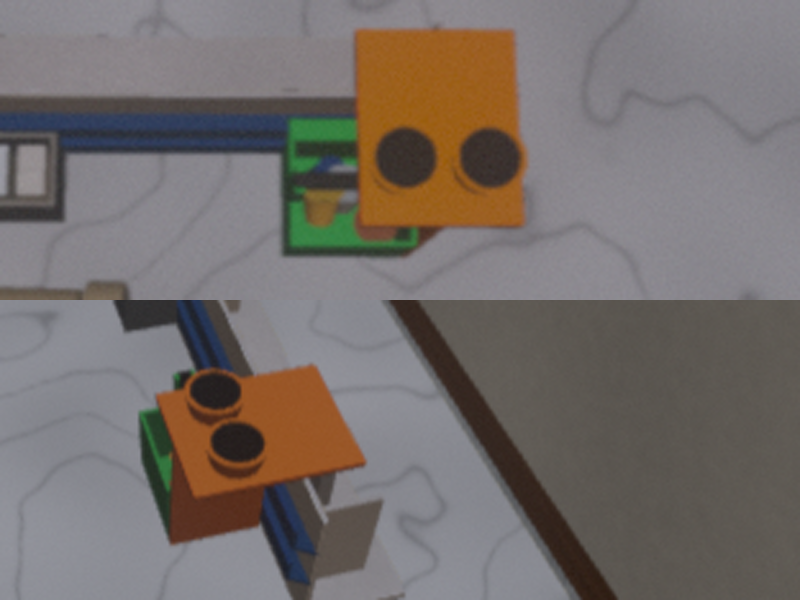

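The bin hangs square on the rail, half under the hood. Its −y side meets the fin at about (418,245), as predicted. I'm handing the job in.

```bash
python3 -c "
from rig import finish_job;print(finish_job())"
```

```text
the job is handed in; nothing more can be done
None
```

The green bin now hangs by its lip on the upper rail, released and level, with its side against the orange hood's stop fin. The tumbler and jar were never touched, and the job is handed in, though the system returned no verdict.

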